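Close and bolt the sample heater's lid

ROBOT

A 6-joint arm with a two-finger parallel gripper is mounted at the origin on the work surface. World frame = base frame: x ahead of the robot, y to its left, z up, the work surface at z = 0. Lengths are in m, angles in rad, forces in N, time in s.
With the tool pointing down it reaches from about 0.325 to 0.85 m from the base axis. Payload 4.4 kg.
Tool frame: the origin (TCP) lies between the finger pads; the fingertips stand 14 mm ahead of it and the grasp point (between the pads) lies 5 mm behind it (bot.tips_ahead is the distance from the TCP to the fingertips, in m); z points along the fingers, x is the direction in which the jaws open and shut, and the axes are right-handed (so a half turn about z gives the same grasp; the last joint's range is limited). The gripper opens to 94 mm and grips with 3 to 60 N. Pads are 16 mm wide; open, the fingers measure 119 mm over their backs; the gripper's body (75 mm by 177 mm) begins 78 mm behind the grasp point.
Start: joints at [-1.355, 0.207, 1.542, -0, 1.393, -0.15], TCP at [0.206, -0.537, 0.219] pointing down, gripper open.
Joint ranges: [-2.73, 2.73], [-0.86, 2.22], [0.23, 2.46], [-1.11, 4.25], [0.08, 2.63], [-2.82, 2.82]. Speed limits (rad/s): [2.79, 2.79, 3.14, 3.14, 3.14, 3.14].

INTERFACE

Orientations are given as [roll, pitch, yaw] about the fixed x, y, z axes, in that order (R = Rz(yaw) Ry(pitch) Rx(roll)).
In Python, from plant import bot gives the robot as it stands. Calls block until the motion is done:
- bot.move_ptp(position, orientation): joint-space move of the TCP to a pose.
- bot.line_to(position, ori=None, feed=0.15, until_force=None): straight line of the TCP; ori=None keeps the orientation; feed is the mean speed in m/s. With until_force (N) it stops when the force on the tool has changed by that much, and returns True; else False.
- bot.goto_joints(angles): joint-space move.
- bot.grip(opening, grasp_force=None): finger opening in m; grasp_force is the grip in N (None keeps the last); returns when the fingers have stopped.
- bot.sleep(seconds).
- bot.solve_ik(position, orientation): joint angles nearest the present ones, or None.
- bot.observe(): the state.
- bot.snapshot(name): name is "side" or "top"; returns a dict with "img" (400x640x3 uint8, blue, green, red), "z_map" (400x640 float32, m along the optical axis (not along the pixel's ray), 0 where there is no reading), "fx", "fy", "cx", "cy" (pixels), "distortion" ([k1, k2, p1, p2, k3] as OpenCV has them; the pictures are not rectified), "extrinsics" (4x4, takes a point from camera to world coordinates). Camera axes: x right, y up, looking along -z (the intrinsics and any distortion apply to the point x, -y, -z); pixel columns grow to the right and rows downward; lengths in m; the calibration is good to about 2 mm. A picture is of the moment at which its call begins.
A pose or a line that the arm cannot do raises bot.Unreachable and nothing moves.
- bot.close_job(): hands the job in, once; it reports no verdict.
The state is a dict: "time": time; "joints": joint angles; "dq": joint speeds; "joint_efforts": joint torques, N m; "tcp_pos": TCP position; "tool_rot": TCP orientation; "contact_force": force on the tool from outside, world axes, zero at the start; "ft_torque": the same for the moment, N m; "grip_width": finger opening in m.
Only numpy, scipy, OpenCV 4.12 (cv2) and the standard library are available. Lean on these libraries where they do the work, as an engineer would, in place of code of your own. Each camera call takes 0.05 s, during which the arm holds its last target. There are 200 camera calls.

TASK

The lid of the sample heater has been left open: with the fingertips, push it down until it is fully shut without slamming it, then push both red-tabbed bolts fully home over its front edge so that it is locked. Only push: do not reach under the lid, take hold of it or swing it farther open, and leave the vials, the bottle and the beaker where they stand.

Things in the scene. Friction and masses are not known exactly. Their poses are not given: they have to be found in the camera images.
- heater: Fixed slate-blue dry-block sample heater. Origin: centre of the tub's underside, on the bench. Its own x axis points from its front (console, towards the robot) to its back (hinge), y to its left, z up. Tub: x -90 to +90, y -110 to +110, open top with rim at z = 90 mm, walls 8 mm, an aluminium block with vial holes inside (top at z = 50). In front of the tub (x -165 to -90, same width) a solid ledge, top at z = 85, carries the two bolts.
- hinge (a point): The lid's hinge line at mid-width: heater x = +90, y = 0, z = 90 mm. The line runs along the heater's y axis.
- lid (a joint): Angle of the lid in rad: 0 shut (lying level on the rim), growing as its front edge rises; starts 0.6 to 1.0. White flat lid 180 mm (front to back) x 220 mm (wide) x 8 mm with a grey window and a black seal plate (150 x 180 x 4 mm, not to be touched) on its underside; shut, it covers the tub with its top face at z = 98 mm. No spring: a stiff hinge keeps it where it is left; about 2 to 4 N downwards on its outer face near the front edge moves it.
- lid_edge (a point): Middle of the lid's free (front) edge, on its outer (upper) face, 180 mm from the hinge line.
- bolt_left (a joint): Travel of the left bolt (heater y = +60 mm) along the heater's +x, in m: 0 drawn back, 0.030 fully home at its stop, its steel tongue then reaching about 20 mm over the shut lid's front edge. Starts 0 to 0.008, stays where it is left, about 3 N moves it.
- bolt_left_tab (a point): Centre of the near (robot-side) face of the left bolt's upright red push tab. Tab 28 mm wide (y), 12 mm thick (x), from z = 108 to 140 mm above the bench; this point at z = 125 mm; heater x = -150 mm at travel 0, -120 mm when home.
- bolt_right (a joint): The same for the right bolt (heater y = -60 mm).
- bolt_right_tab (a point): The same point on the right bolt's tab.
- vial0_mid (a point): Centre of a small amber vial with blue cap, 15 mm diameter, 46 mm tall, standing loose in a hole of the heater block, below the rim.
- vial1_mid (a point): Centre of a second such vial.
- bottle_mid (a point): Centre (half-way up) of a loose amber media bottle with blue cap, 72 mm diameter, 150 mm tall, standing on the bench beside the heater.
- beaker_mid (a point): Centre (half-way up) of a loose glass beaker, 72 mm diameter, 90 mm tall, standing on the bench beside the heater.
Not all that is in view belongs to the job. Of the things that look like the part that bears beaker_mid, take the one that is farthest to the robot's left at the start.

How it is judged:
On the way, in this order (a step that is already met when the one before it is completed fails the run):
1. the lid is shut (value of joint lid below 0.035 rad), for 0.2 s.
2. both bolts are home, the lid still shut (value of joint lid below 0.035 rad and value of joint each of bolt_left, bolt_right above 0.026 m), for 0.2 s.
At the end, for the whole second after the job is handed in: Lid shut to within 0.035 rad (6 mm at its front edge), both bolts at least 26 mm of their 30 mm home, lid at rest; vials, bottle and beaker within 15 mm of where they started and upright (all of step 2 and velocity of joint lid below 0.05 rad/s and distance of each of vial0_mid, vial1_mid, bottle_mid, beaker_mid from where it was at the start of the episode below 0.015 m and angle between each of bottle_mid, beaker_mid's own z axis and vertical below 0.2 rad); the robot touches nothing.
It fails at once if a bolt is pushed more than 15 mm out while the lid is still open (value of joint lid above 0.06 rad and value of joint any of bolt_left, bolt_right above 0.015 m).
It fails at once if the lid slams: it comes down on the rim faster than 2.5 rad/s (value of joint lid below 0.15 rad and velocity of joint lid below -2.5 rad/s).
It fails at once if the lid is swung farther open, past 1.2 rad (value of joint lid above 1.2 rad).
It fails at once if the lid is reached under, gripped or carried: the fingers touch the seal on its underside (contact force between the fingers and lid_c1 above 1 N).
It fails at once if a vial, the bottle or the beaker is moved, lifted or tipped (more than 15 mm) (distance of any of vial0_mid, vial1_mid, bottle_mid, beaker_mid from where it was at the start of the episode above 0.015 m).
It also fails if it takes over 48 s, if anything falls off the work surface, if the arm or the gripper's body presses on something with over 40 N, if the wrist force passes 120 N, or if a joint passes its speed limit or range.

## Working session

There is one attempt and no reset: what is moved stays moved. The work goes in short steps, each a Python script; the robot and the scene stay as the last script left them, time stands still between calls to the robot, and variables do not carry over. Pictures are saved under pics/ and viewed, about 8 in all and at most 12, crops included, and the job is handed in when it is done.

```bash
mkdir -p pics; ls; cat > h.py <<'E'
import numpy as np, cv2
from plant import bot
def snap(n,name):
    s=bot.snapshot(n); cv2.imwrite(f'pics/{name}.png',s['img']); np.savez(f'pics/{name}.npz',**s); return s
def P(s,u,v,w=0):
    K=np.array([[s['fx'],0,s['cx']],[0,s['fy'],s['cy']],[0,0,1.]])
    z=float(np.median(s['z_map'][v-w:v+w+1,u-w:u+w+1]))
    x,y=cv2.undistortPoints(np.array([[[u,v]]],float),K,np.array(s['distortion'],float))[0,0]
    return (s['extrinsics']@[x*z,-y*z,-z,1])[:3]
def cloud(s):
    K=np.array([[s['fx'],0,s['cx']],[0,s['fy'],s['cy']],[0,0,1.]])
    v,u=np.mgrid[:400,:640]; z=s['z_map'].ravel().astype(float)
    xy=cv2.undistortPoints(np.stack([u.ravel(),v.ravel()],1).astype(float)[:,None],K,np.array(s['distortion'],float))[:,0]
    p=np.c_[xy[:,0]*z,-xy[:,1]*z,-z,np.ones(len(z))]@np.array(s['extrinsics']).T
    p=p[:,:3]; p[z==0]=np.nan
    return p.reshape(400,640,3)
E
python3 - <<'E'
from h import *
for n in('top','side'):
    s=snap(n,n+'0'); print(n,np.round(s['extrinsics'],3).tolist(),s['fx'],s['distortion'])
print(bot.observe()['time'])
E
```

```text
pics
top [[-0.037, 0.979, -0.202, 0.418], [-0.999, -0.035, 0.012, 0.038], [0.005, 0.203, 0.979, 0.993], [0.0, 0.0, 0.0, 1.0]] 413.82389030804313 [-0.10816607  0.          0.          0.          0.        ]
side [[-0.901, 0.256, -0.351, 0.378], [-0.434, -0.528, 0.73, 0.515], [0.002, 0.81, 0.587, 0.481], [0.0, 0.0, 0.0, 1.0]] 379.87818385005477 [-0.0301784  0.         0.         0.         0.       ]
0.1
```

View pics/top0.png

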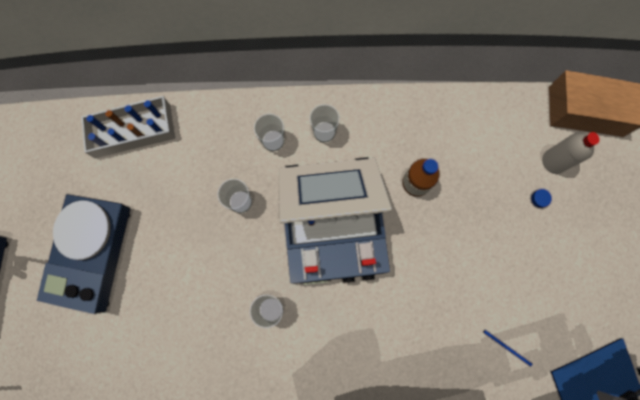

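View pics/side0.png

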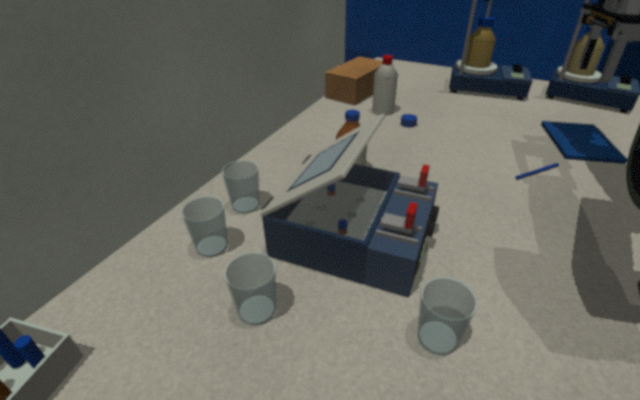

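The top view shows the heater at about (337,220), with red tabs at (311,267) and (368,260). The lid's front edge runs from (280,219) to (389,208). There are beakers at (272,140), (323,128), (239,201) and (269,310), and the bottle is at (424,175). The side view agrees. Next I'll get the positions.

```bash
python3 - <<'E'
from h import *
for n in('top','side'):
    s=dict(np.load(f'pics/{n}0.npz')); c=cloud(s); im=s['img'].astype(int)
    red=((im[...,2]>120)&(im[...,1]<70)&(im[...,0]<70)&(c[...,0]<.6)&(c[...,0]>.2)).astype(np.uint8)
    k,l,st,ce=cv2.connectedComponentsWithStats(red)
    for i in range(1,k):
        if st[i,4]>15:
            p=c[l==i]; print(n,'red',ce[i].round(),st[i,4],np.nanmedian(p,0).round(3),np.nanpercentile(p,5,0).round(3),np.nanpercentile(p,95,0).round(3))
    if n=='top':
        for nm,q in dict(ledgeL=(289,248),ledgeFL=(294,277),ledgeFR=(385,268),ledgemid=(338,262),lidFL=(283,215),lidFR=(385,206),lidBL=(286,170),lidBR=(372,166),lidC=(335,208),bk1=(272,140),bk2=(323,128),bk3=(239,201),bk4=(269,310),bot=(430,166)).items(): print(nm,P(s,*q,w=1).round(3))
    # heater ledge: z 0.08..0.09
        m=(np.abs(c[...,2]-.085)<.006)&(im[...,0]>im[...,2]+10); m[:,:280]=0;m[:,395:]=0; m[:240]=0
        r=cv2.minAreaRect(c[m][:,:2].astype(np.float32)); print('ledge',r,m.sum(),cv2.boxPoints(r).round(3).tolist())
        lid=np.zeros((400,640),np.uint8); cv2.fillPoly(lid,[np.array([(285,172),(370,166),(384,203),(285,213)])],1)
        p=c[lid>0]; p=p[~np.isnan(p[:,0])]
        for _ in range(5):
            m0=p.mean(0); nn=np.linalg.svd(p-m0,full_matrices=False)[2][2]; p=p[np.abs((p-m0)@nn)<.006]
        nn*=np.sign(nn[2]); print('lid',m0,nn,'angle',np.arccos(nn[2]),'yaw',np.arctan2(-nn[1],-nn[0]),len(p))
E
```

```text
top red [368. 262.] 66 [ 0.473 -0.059  0.14 ] [ 0.469 -0.071  0.138] [ 0.478 -0.047  0.143]
top red [311. 269.] 56 [0.463 0.059 0.14 ] [0.458 0.047 0.138] [0.467 0.069 0.142]
ledgeL [0.513 0.107 0.087]
ledgeFL [0.449 0.098 0.086]
ledgeFR [ 0.461 -0.101  0.085]
ledgemid [0.478 0.001 0.085]
lidFL [0.566 0.109 0.197]
lidFR [ 0.576 -0.091  0.2  ]
lidBL [0.685 0.109 0.106]
lidBR [ 0.683 -0.082  0.12 ]
lidC [0.577 0.007 0.195]
bk1 [0.765 0.142 0.087]
bk2 [0.824 0.021 0.004]
bk3 [0.641 0.234 0.004]
bk4 [0.378 0.164 0.005]
bot [ 0.671 -0.203  0.149]
ledge ((0.48221322894096375, 0.0007595270872116089), (0.22360821068286896, 0.08909905701875687), 88.12622833251953) 2606 [[0.4339999854564667, -0.10999999940395355], [0.5230000019073486, -0.1120000034570694], [0.5299999713897705, 0.11100000143051147], [0.4410000145435333, 0.11400000005960464]]
lid [0.62571593 0.01279437 0.15803043] [0.61066996 0.0461734  0.79053793] angle 0.6591094484634515 yaw -3.0661252018284895 3762
side red [425. 169.] 41 [ 0.473 -0.058  0.139] [ 0.469 -0.07   0.138] [ 0.477 -0.049  0.14 ]
side red [412. 208.] 68 [0.463 0.06  0.14 ] [0.458 0.05  0.139] [0.467 0.07  0.141]
```

```bash
cat >> h.py <<'E'
yaw=.065; ex=np.array([np.cos(yaw),np.sin(yaw),0]); ey=np.array([-ex[1],ex[0],0]); O=np.array([.609,.009,0])
ta=bot.tips_ahead
def W(x,y,z): # heater coords of fingertips -> TCP
    return O+x*ex+y*ey+np.array([0,0,z+ta])
def ori():
    c=[[np.pi,0,yaw+s*np.pi/2] for s in(1,-1)]
    q=np.array(bot.observe()['joints'])
    return min(c,key=lambda o:(lambda k:9e9 if k is None else np.abs(np.array(k)-q).max())(bot.solve_ik(W(-.037,0,.3),o)))
def H():
    o=bot.observe(); d=np.array(o['tcp_pos'])-O; print('t',round(o['time'],2),'tip heater',np.round([d@ex,d@ey,d[2]-ta],4),'F',np.round(o['contact_force'],1))
E
python3 - <<'E'
from h import *
bot.grip(0.0)
p=np.array(bot.observe()['tcp_pos']); p[2]=.32; bot.line_to(p,feed=.25)
o=ori(); print(o,bot.solve_ik(W(-.037,0,.27),o))
bot.move_ptp(W(-.037,0,.26),o); H()
print(bot.line_to(W(-.037,0,.14),feed=.06,until_force=15)); H()
snap('side','side1'); H()
E
```

```text
[3.141592653589793, 0, -1.5057963267948966] [-1.39714067e-01  1.58048461e-01  1.46526148e+00 -4.44089210e-16
  1.51828271e+00  1.36608226e+00]
t 4.41 tip heater [-0.037  -0.0009  0.26  ] F [-0.7  0.8  0.3]
False
t 6.56 tip heater [-0.0368  0.      0.14  ] F [-1.  -1.   1.7]
t 6.61 tip heater [-0.0369  0.      0.14  ] F [-1.1  0.2  1. ]
```

View pics/side1.png

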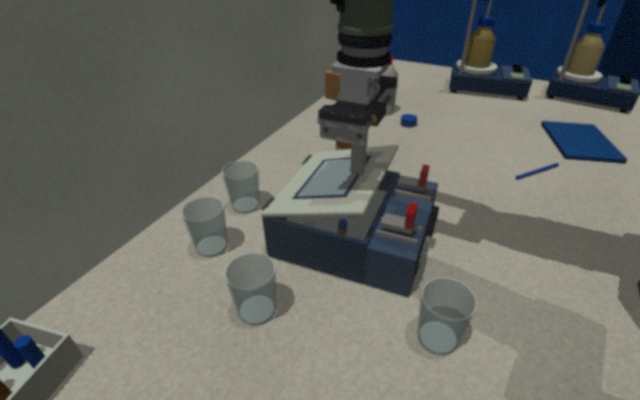

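The side view shows the fingers on the lid near (357,165). The lid has swung down partway and nothing else has moved, so I'll keep going.

```bash
python3 - <<'E'
from h import *
print(bot.line_to(W(-.037,0,.104),feed=.05)); H()
print(bot.line_to(W(-.055,0,.104),feed=.05)); H()
print(bot.line_to(W(-.055,0,.092),feed=.02,until_force=15)); H()
bot.sleep(.4)
print(bot.line_to(W(-.055,0,.18),feed=.2)); 
bot.line_to(W(-.19,.06,.18),feed=.25); H()
s=snap('side','side2'); t=snap('top','top2'); c=cloud(t)
print([P(t,*q,w=1).round(3) for q in((290,225),(380,215),(300,180),(365,170))])
E
```

```text
False
t 7.47 tip heater [-3.650e-02  1.000e-04  1.038e-01] F [ 0.2 -0.1  0.6]
False
t 7.98 tip heater [-0.0551  0.      0.1042] F [ 0.2 -0.1  0.1]
True
t 8.41 tip heater [-0.0547 -0.0001  0.0983] F [-1.2  0.1  5.2]
False
t 10.12 tip heater [-0.1895  0.0598  0.1796] F [ 0.6 -0.1 -0.1]
[array([0.562, 0.103, 0.099]), array([ 0.577, -0.096,  0.097]), array([0.663, 0.079, 0.097]), array([ 0.682, -0.068,  0.097])]
```

View pics/side2.png

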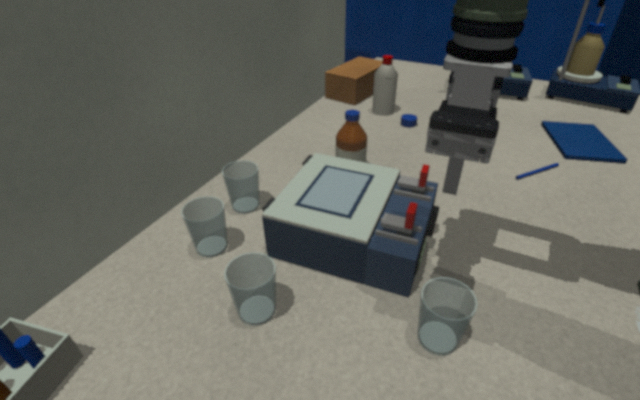

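View pics/top2.png

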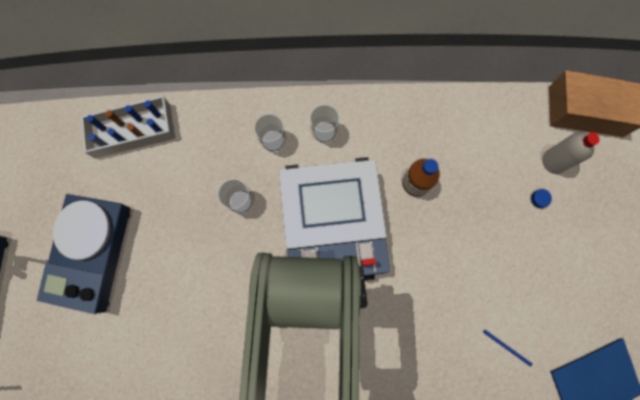

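The lid lies level at 97–99 mm, so it is shut. The bolts, at (412,215) and (424,176), are still drawn. Now to push them.

```bash
python3 - <<'E'
from h import *
for y in(.06,-.06):
    bot.line_to(W(-.19,y,.18),feed=.25)
    bot.line_to(W(-.19,y,.117),feed=.15)
    print(bot.line_to(W(-.115,y,.117),feed=.04,until_force=18)); H()
    bot.sleep(.2); H()
    bot.line_to(W(-.19,y,.117),feed=.15); bot.line_to(W(-.19,y,.18),feed=.25)
bot.line_to(W(-.20,-.2,.25),feed=.3)
p=W(0,0,.32); bot.move_ptp([.206,-.537,.30],[np.pi,0,yaw-np.pi/2]); H()
for n in('top','side'):
    s=snap(n,n+'3'); c=cloud(s); im=s['img'].astype(int)
    red=((im[...,2]>120)&(im[...,1]<70)&(im[...,0]<70)&(c[...,0]<.6)&(c[...,0]>.2)).astype(np.uint8)
    k,l,st,ce=cv2.connectedComponentsWithStats(red)
    for i in range(1,k):
        if st[i,4]>15:
            p=np.nanmedian(c[l==i],0); print(n,ce[i].round(),p.round(3),'travel',round((p-O)@ex+.144,4))
    if n=='top': print([P(s,*q,w=1).round(3) for q in((290,225),(380,215),(300,180),(365,170))])
E
```

```text
True
t 12.45 tip heater [-0.1303  0.0604  0.1162] F [ 0.3 -0.1  0.3]
t 12.65 tip heater [-0.1313  0.0606  0.1156] F [-0.7  0.5 -0.4]
True
t 16.23 tip heater [-0.129  -0.0596  0.1164] F [-0.9 -0.2  0.6]
t 16.43 tip heater [-0.1299 -0.0592  0.1158] F [ 0.7 -0.4  0.1]
t 19.54 tip heater [-0.4364 -0.5178  0.2858] F [-0.8 -0.3 -0.1]
top [367. 249.] [ 0.499 -0.058  0.14 ] travel 0.0302
top [310. 255.] [0.491 0.06  0.14 ] travel 0.0295
[array([0.562, 0.103, 0.098]), array([ 0.577, -0.096,  0.098]), array([0.663, 0.079, 0.096]), array([ 0.681, -0.068,  0.097])]
side [410. 165.] [ 0.5   -0.058  0.139] travel 0.0304
side [393. 204.] [0.49  0.063 0.14 ] travel 0.0288
```

View pics/side3.png

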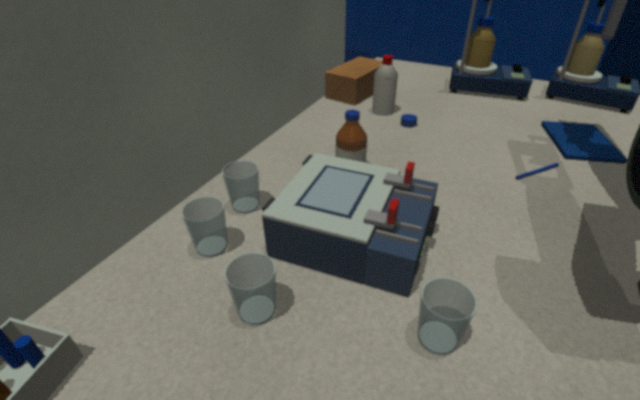

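The side view shows both tongues lying over the lid's front edge, with the tabs at (410,165) and (393,204). The beakers and bottle haven't moved and the arm is clear, so I'll hand in.

```bash
python3 -c "
from plant import bot
bot.close_job()"
```

```text
the job is handed in; nothing more can be done
```

The lid is shut and both bolts are home. I handed the job in at about 20 s of the 48 s; the hand-in gives no verdict.

I pushed the lid down with closed fingertips near its front edge, slowly, and pressed it lightly onto the rim. Then I pushed each bolt until the force rose at its stop, and backed the arm clear.

What the last checks showed:
- **Lid:** its top face is level at 96–98 mm, against 98 mm when shut.
- **Bolts:** the cameras put the travel at about 29–30 mm each. That rests on my own estimate of the heater's position, accurate to a few mm. Each push also ended in a force rise of 18 N or more, and the tongues are visible over the lid's front edge.
- **Beakers and bottle:** they look unmoved and upright in the pictures, but I did not measure them again.
- **Vials:** they are hidden under the shut lid, so I could not check them.

No checks failed or disagreed by more than 1 mm.

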